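# Shut the slanted seed box with its tapered sliding lid

### The job

Shut the seed box on the slanted stand: take its loose lid by the knob, lay the narrow end into the mouth of the dovetail way at the box's upper end, slide it down the slope until it is fully home and push it firmly so that it wedges tight, then let go. Leave the other things on the table standing where they are.

Things in the scene. Friction and masses are not known exactly. Their poses are not given: they have to be found in the camera images.
- seedbox: Wooden seed box 126 x 156 x 45 mm, fixed on a slanted stand; its open top slopes 30 degrees, low end towards the robot. Tapered dovetail way down the slope: two ledges, undercut rails over them (tops 13 mm above ledges). Origin: where the middle of the lid's underside lies when home, on the ledges' plane, about 86 mm up. x up the slope and out of the mouth, y across, z square out of the slope.
- way_mouth (a point): Open upper end of the way: centre line, ledge plane, 56 mm up the slope (+x) from the seedbox origin; same axes. Rail feet 106 mm apart here, 92 mm at the origin, 78 mm at the low end (7 degrees of taper each side); rail tops 12 mm closer (30 degree undercut). A wall closes the low end, beyond where the lid wedges.
- lid_knob (a point): Centre of the dark knob on the loose pale wooden lid; lid's axes: x to the wide end, z out through the knob. Knob 20 (x) x 26 (y) x 32 mm high, on the middle of the lid's top; this point is 26 mm above the underside's middle. Lid 110 mm long, 10 mm thick, bevelled edges, underside 106 mm wide at the wide end, 78 mm at the narrow. About 0.14 kg. Starts flat on the table, knob up.
- lid_narrow_end (a point): Middle of the lid's narrow end, at its underside, 55 mm along -x from the middle. This end goes in first. 55 to 75 mm short of home the lid can be laid on the ledges between the rails; nearer than 45 mm it can only slide. Home is where lid and box axes agree, wide end level with the mouth; a push of 12 to 20 N along the slope wedges it tight, up to 3 mm past that place.
- left_rail: The +y undercut rail of the way, a fixed part of the seed box with its origin and axes; 116 mm long. A lid that is wedged tight still presses on it after release.
- right_rail: The -y rail, its mirror image, with the same origin and axes.
- potplant: Bystander: terracotta pot with a green seedling, 78 mm wide, about 105 mm high; origin under its centre.
- cup: Bystander: white open plastic cup, 64 mm wide, 75 mm high, standing among the task's things; origin under its centre.
- bottle: Bystander: clear closed water bottle, 64 mm wide, 190 mm high; origin under its centre.
- spoon: Bystander: wooden scooping spoon, 200 mm long, lying; origin on its underside.
- saucer: Bystander: terracotta pot saucer, 110 mm wide, 18 mm high; origin under its centre.
- jar: Bystander: glass jar with metal lid, 72 mm wide, 95 mm high; origin under its centre.
- scrubpad: Bystander: yellow block sponge, 90 x 60 x 28 mm, lying nearest the robot; origin under its centre.
Mind the look-alikes: they are no part of the job. Of the things that look like the part that bears lid_knob, the smallest one is meant.

How it is judged (in metres and radians):
On the way:
1. the lid lies in the upper part of the way, flat on the ledges between the rails, 15 to 85 mm short of home (x of lid_knob in the frame of seedbox between 0.015 and 0.085 m and y of lid_knob in the frame of seedbox between -0.015 and 0.015 m and z of lid_knob in the frame of seedbox between 0.022 and 0.031 m and angle between the z axis of lid_knob and the z axis of seedbox, either way round below 0.1 rad), for 0.1 s.
At the end, for the whole second after the job is handed in: The lid lies flat in the way, home to within 3 mm short and 8 mm past its place, centred within 6 mm, square, wedged tight (each rail still pinched with over 1 N), released and at rest (x of lid_knob in the frame of seedbox between -0.008 and 0.003 m and y of lid_knob in the frame of seedbox between -0.006 and 0.006 m and z of lid_knob in the frame of seedbox between 0.022 and 0.03 m and angle between the z axis of lid_knob and the z axis of seedbox, either way round below 0.07 rad and angle between the x axis of lid_knob and the x axis of seedbox, either way round below 0.09 rad and contact force between lid and left_rail above 1 N and contact force between lid and right_rail above 1 N and linear speed of lid below 0.01 m/s); the robot touches nothing.
It fails at once if a bystander is shoved more than 40 mm from its place or knocked over (distance of any of potplant, cup, bottle, spoon, saucer, jar, scrubpad from where it was at the start of the episode above 0.04 m or angle between any of potplant, cup, bottle, spoon, saucer, jar, scrubpad's own z axis and vertical above 0.5 rad).
It also fails if it takes over 45 s, if anything falls off the work surface, if the arm or the gripper's body presses on something with over 40 N, if the wrist force passes 120 N, or if a joint passes its speed limit or range.

### The arm

A 7-joint arm with a two-finger parallel gripper is mounted at the origin on the work surface. World frame = base frame: x ahead of the robot, y to its left, z up, the work surface at z = 0. Lengths are in m, angles in degrees, forces in N, time in s.
With the tool pointing down it reaches from about 0.425 to 0.875 m from the base axis. Payload 4.7 kg.
Tool frame: the origin (TCP) lies on the front face of the gripper's body, between the roots of the fingers; the fingertips stand 70 mm ahead of it and the grasp point (between the pads) lies 51 mm ahead of it; z points along the fingers, y is the direction in which the jaws open and shut (so a half turn about z gives the same grasp; the last joint's range is limited). The gripper opens to 87 mm and grips with 3 to 60 N. Pads are 19 mm wide; open, the fingers measure 117 mm over their backs; the gripper's body (75 mm by 190 mm) begins 51 mm behind the grasp point.
Start: joints at [77.126, 18.392, -4.016, 83.108, 1.295, 78.541, -3.26], TCP at [0.154, -0.632, 0.292] pointing down, gripper open.
Joint ranges: [-163.93, 163.93], [-17.29, 119.83], [-79.2, 71.16], [3.27, 140.29], [-89.18, 269.18], [5.43, 117.66], [-154.24, 154.24]. Speed limits (degrees/s): [147.25, 147.25, 180, 180, 180, 180, 180].

### API

Orientations are given as [roll, pitch, yaw] about the fixed x, y, z axes, in that order (R = Rz(yaw) Ry(pitch) Rx(roll)).
In Python, from cell import env gives the robot as it stands.
- The arm moves only by the tool drive_tool, never from a script. Its argument "commands" is a list of rows, each a list of 7 numbers: the shift along the tool's x, y, z in cm, then the turn, a rotation vector about the tool's x, y, z in degrees, then the opening, from 0 (shut) to 1 (fully open). In form: [[tx, ty, tz, rx, ry, rz, hand], ...]. A call has 1 to 20 rows; each row shifts and turns the commanded pose from where the row before left it, along the tool's axes as they then stand; what a row does not reach is not made up. A row lasts 1/12 s, in which the tool goes at most 41.7 mm and 7.16 degrees, less where a joint would pass 70% of its speed; a pose out of reach is approached as far as the arm can. A call is refused whole if a number of a shift passes 4.17 or a number of a turn 7.16, either way. A call with a gripper value outside its range is refused whole. The fingers move at their own pace and stop on an object; "force" is the grip in N (left out, the last holds). Time passes only in rows, so rows that do not move let the fingers close. It gives the time, the measured TCP pose, the force and the opening at its end, in the units of the state.
- env.get_obs(): the state, without advancing time (a new reading comes with each control period).
- env.read_camera(name): name is "side" or "top"; returns a dict with "img" (420x560x3 uint8, blue, green, red), "mtx" (3x3 intrinsics, pixels), "pose" (4x4, takes a point from camera to world coordinates). Camera axes: x right, y down, z forward; pixel columns grow to the right and rows downward; lengths in m; the calibration is good to about 2 mm. A picture is of the moment at which its call begins. There is no depth.
- env.sign_off(): hands the job in, once; it reports no verdict.
The state is a dict: "time_s": time; "qpos": joint angles; "joint_velocities": joint speeds; "effort": joint torques, N m; "tool_pos": TCP position; "tool_rot": TCP orientation; "force": force on the tool from outside, world axes, zero at the start; "wrist_torque": the same for the moment, N m; "grip_width": finger opening in m.
Only numpy, scipy, OpenCV 4.12 (cv2) and the standard library are available. Lean on these libraries where they do the work, as an engineer would, in place of code of your own. Each camera call takes 0.05 s, during which the arm holds its last target.

## Working session

There is one attempt and no reset: what is moved stays moved. The work goes in short steps, Python scripts to look and compute and a tool call to move; the robot and the scene stay as the last step left them, time stands still between calls to the robot, and variables do not carry over. Pictures are saved under pics/ and viewed, and the job is handed in when it is done.

Besides the shell and the picture viewer there is one more tool, called after ">>>" as name(argument=value, ...) on one line, values as JSON. drive_tool: Moves the arm, as the interface text tells. Its arguments: {"type":"object","properties":{"commands":{"type":"array"},"force":{"type":"number"}},"required":["commands"]}

```bash
mkdir -p pics; ls; python3 - <<'E'
from cell import env
import cv2,numpy as np
o=env.get_obs()
for k,v in o.items(): print(k,np.round(v,3))
for n in("side","top"):
    c=env.read_camera(n); cv2.imwrite(f"pics/{n}0.png",c["img"]); print(n,np.round(c["mtx"],1).tolist(),np.round(c["pose"],3).tolist())
E
```

```text
pics
time_s 0.0
qpos [77.125 18.438 -4.016 83.174  1.295 78.541 -3.258]
joint_velocities [-0.022  0.002  0.068  0.065 -0.058  0.006 -0.038]
effort [-0.0000e+00 -4.9129e+01 -4.0400e-01 -3.1253e+01 -6.4000e-02  4.4000e-02
  0.0000e+00]
tool_pos [ 0.154 -0.631  0.291]
tool_rot [-1.79891e+02  5.00000e-03  1.36860e+01]
force [ 0.125 -0.963 -0.506]
wrist_torque [ 0.024 -0.003  0.016]
grip_width 0.087
side [[522.1, 0.0, 285.3], [0.0, 522.1, 214.0], [0.0, 0.0, 1.0]] [[-0.952, -0.16, 0.26, 0.053], [-0.306, 0.514, -0.802, 1.264], [-0.006, -0.843, -0.538, 0.948], [0.0, 0.0, 0.0, 1.0]]
top [[455.1, 0.0, 277.9], [0.0, 455.1, 211.8], [0.0, 0.0, 1.0]] [[0.008, -0.994, 0.111, 0.329], [-1.0, -0.007, 0.008, 0.0], [-0.007, -0.111, -0.994, 1.503], [0.0, 0.0, 0.0, 1.0]]
```

View pics/side0.png

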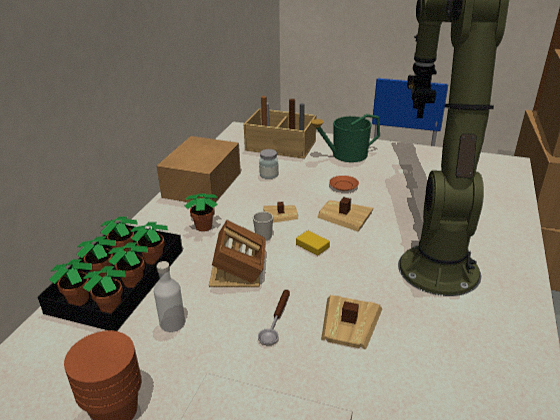

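View pics/top0.png

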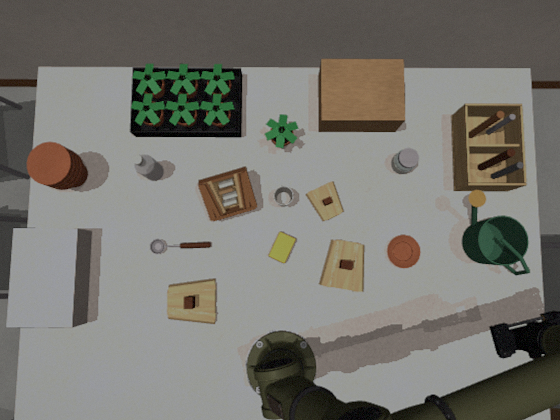

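```bash
cat > h.py <<'E'
from cell import env
import cv2,numpy as np
from scipy.spatial.transform import Rotation as R
def cast(c,uv,z):
    uv=np.atleast_2d(np.array(uv,float)); d=(np.linalg.inv(c["mtx"])@np.c_[uv,np.ones(len(uv))].T).T@c["pose"][:3,:3].T
    o=c["pose"][:3,3]; return o+d*((z-o[2])/d[:,2:3])
def proj(c,P):
    P=np.atleast_2d(P); q=(P-c["pose"][:3,3])@c["pose"][:3,:3]; q=q@c["mtx"].T; return q[:,:2]/q[:,2:]
def tri(ca,ua,cb,ub):
    M=[c["mtx"]@np.linalg.inv(c["pose"])[:3] for c in(ca,cb)]
    X=cv2.triangulatePoints(M[0],M[1],np.array(ua,float).reshape(2,1),np.array(ub,float).reshape(2,1)); return (X[:3]/X[3]).ravel()
E
python3 - <<'E'
from h import *
t=env.read_camera("top"); s=env.read_camera("side")
hsv=cv2.cvtColor(t["img"],cv2.COLOR_BGR2HSV)
for p in[(325,195),(340,255),(180,295),(230,180),(210,190),(350,295)]: print(p,hsv[p[1],p[0]])
cv2.imwrite("pics/tc.png",cv2.resize(t["img"][150:310,150:380],None,fx=3.4,fy=3.4,interpolation=cv2.INTER_CUBIC))
cv2.imwrite("pics/sc.png",cv2.resize(s["img"][190:300,190:330],None,fx=5,fy=5,interpolation=cv2.INTER_CUBIC))
m=cv2.inRange(hsv,(12,60,110),(30,160,255)); 
for c in cv2.findContours(m,cv2.RETR_EXTERNAL,cv2.CHAIN_APPROX_NONE)[0]:
    if cv2.contourArea(c)>300:
        r=cv2.minAreaRect(c); q=cv2.approxPolyDP(c,0.05*cv2.arcLength(c,True),True).reshape(-1,2)
        print(np.round(r[0]),np.round(r[1]),cv2.contourArea(c),q.tolist(), np.round(cast(t,q,0.01),3)[:,:2].tolist())
E
```

```text
(325, 195) [ 20  88 154]
(340, 255) [ 20  92 153]
(180, 295) [ 21  81 155]
(230, 180) [ 21  21 119]
(210, 190) [ 14 152  99]
(350, 295) [ 38   7 156]
[191. 302.] [48. 43.] 1714.0 [[214, 281], [169, 285], [168, 317], [213, 323]] [[0.268, 0.218], [0.254, 0.364], [0.152, 0.364], [0.134, 0.218]]
[344. 265.] [44. 48.] 1714.5 [[331, 240], [319, 283], [362, 290], [363, 245]] [[0.404, -0.162], [0.264, -0.123], [0.243, -0.262], [0.388, -0.267]]
[282. 247.] [19. 28.] 484.0 [[279, 232], [268, 255], [285, 262], [295, 238]] [[0.429, 0.008], [0.353, 0.044], [0.331, -0.012], [0.41, -0.044]]
[326. 202.] [33. 30.] 819.0 [[333, 182], [306, 194], [322, 220], [343, 211]] [[0.597, -0.17], [0.556, -0.08], [0.47, -0.133], [0.5, -0.202]]
[495. 144.] [83. 58.] 4549.0 [[465, 104], [468, 184], [525, 185], [521, 104]] [[0.867, -0.617], [0.593, -0.617], [0.591, -0.805], [0.868, -0.806]]
[362.  89.] [83. 60.] 4935.5 [[321, 59], [322, 119], [404, 119], [402, 59]] [[1.024, -0.131], [0.812, -0.134], [0.814, -0.41], [1.025, -0.408]]
```

View pics/tc.png

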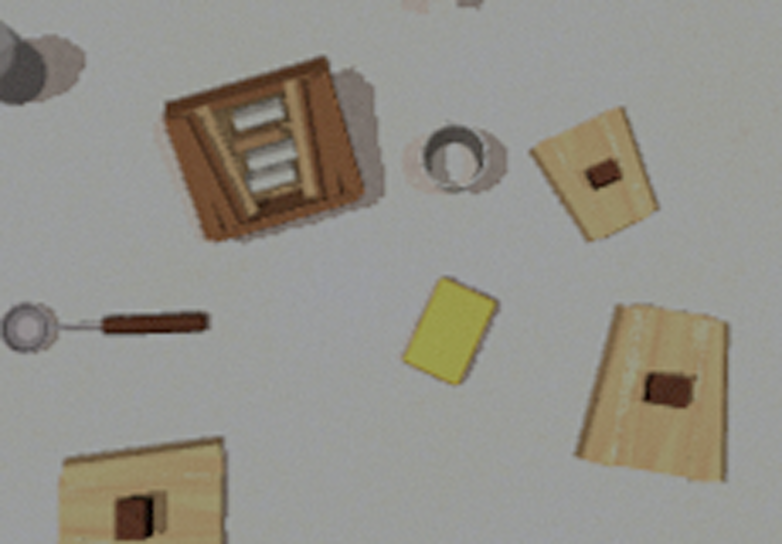

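View pics/sc.png

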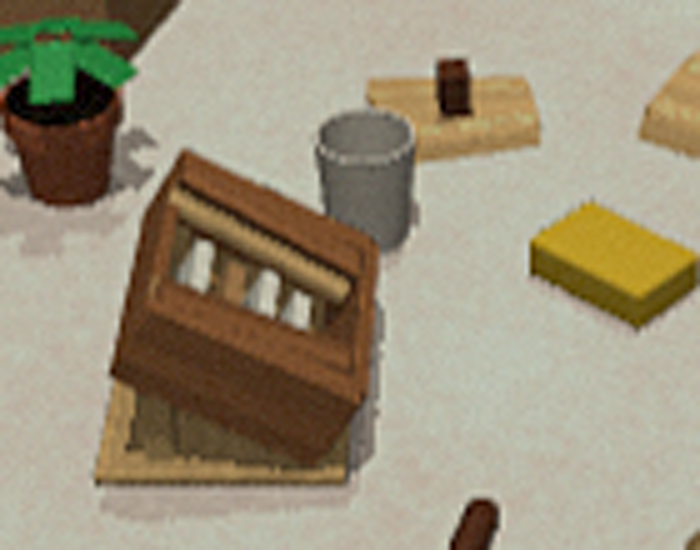

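```bash
python3 - <<'E'
from h import *
t=env.read_camera("top"); s=env.read_camera("side")
cv2.imwrite("pics/tb.png",cv2.resize(t["img"][162:226,192:262],None,fx=9,fy=9,interpolation=cv2.INTER_CUBIC))
cv2.imwrite("pics/sb.png",cv2.resize(s["img"][215:290,205:275],None,fx=8,fy=8,interpolation=cv2.INTER_CUBIC))
cv2.imwrite("pics/tl.png",cv2.resize(t["img"][176:226,268:348],None,fx=10,fy=10,interpolation=cv2.INTER_CUBIC))
E
```

```text
(no output)
```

View pics/tb.png

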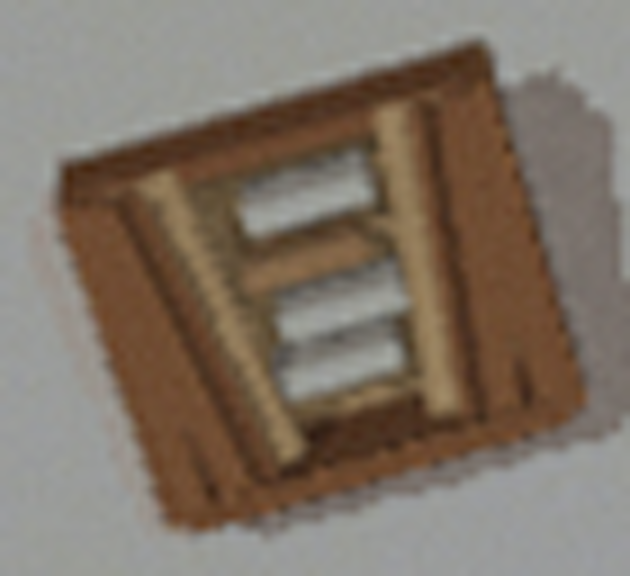

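View pics/sb.png

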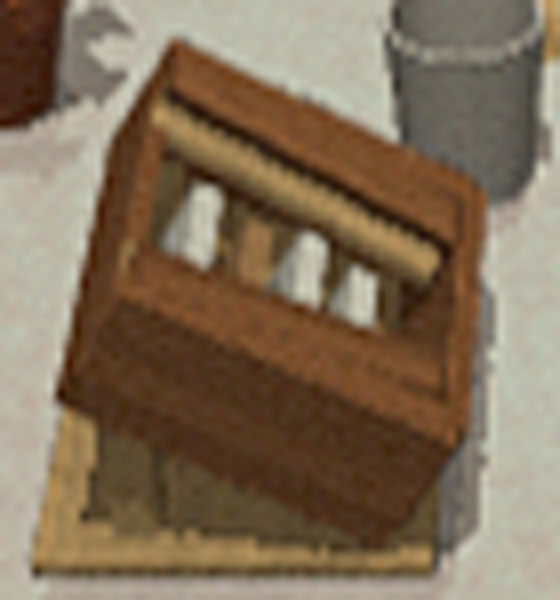

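View pics/tl.png

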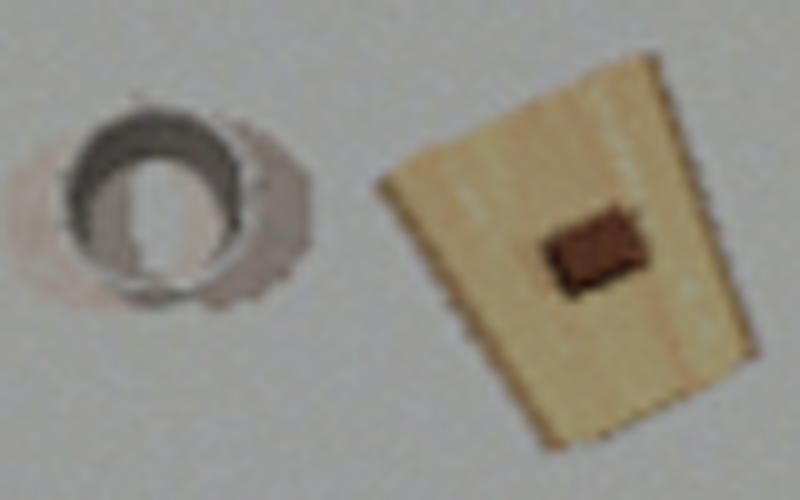

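```bash
python3 - <<'E'
from h import *
t=env.read_camera("top"); s=env.read_camera("side")
f=lambda p,o,k:np.array(o)+(np.array(p)+.5)/k-.5
T=dict(UL=(62,203),UR=(490,82),LR=(585,405),LL=(165,525)); S=dict(UL=(125,285),UR=(175,45),LR=(485,188),LL=(460,438))
X={}
for k in T:
    X[k]=tri(t,f(T[k],(192,162),9),s,f(S[k],(205,215),8)); print(k,np.round(X[k],4))
print([np.linalg.norm(X[a]-X[b]).round(4) for a,b in("UL UR".split(),"LL LR".split(),"UL LL".split(),"UR LR".split())])
c=sum(X.values())/4; x=(X["UL"]+X["UR"]-X["LL"]-X["LR"])/2; y=X["UL"]+X["LL"]-X["UR"]-X["LR"]
print(c,np.degrees(np.arctan2(x[1],x[0])),np.degrees(np.arctan2(-y[0],y[1])),np.degrees(np.arcsin(x[2]/np.linalg.norm(x))))
# lid
g=lambda p:f(p,(268,176),10)
top=[(395,180),(648,62),(745,352),(555,447)]
P=cast(t,[g(p) for p in top],0.010); print(np.round(P[:,:2],4)); 
print([np.linalg.norm(P[i]-P[(i+1)%4]).round(4) for i in range(4)])
xa=(P[0]+P[1]-P[2]-P[3])/2; print(xa,np.degrees(np.arctan2(xa[1],xa[0])),P.mean(0))
K=[(545,243),(622,205),(652,258),(572,297)]
print(cast(t,g(np.mean(K,0)),0.042))
hsv=cv2.cvtColor(t["img"],cv2.COLOR_BGR2HSV)
roi=np.zeros(hsv.shape[:2],np.uint8); roi[192:210,318:337]=255
m=(hsv[...,2]<110).astype(np.uint8)*255&roi
M=cv2.moments(m,True); u=(M['m10']/M['m00'],M['m01']/M['m00']); print(u,M['m00'],cast(t,u,0.042),cast(t,u,0.038))
hs=s["img"]; roi=np.zeros(hs.shape[:2],np.uint8); roi[198:218,272:292]=255
m=(hs.max(2)<110).astype(np.uint8)*255&roi; ys,xs=np.where(m); print(xs.min(),xs.max(),ys.min(),ys.max(),xs.mean(),ys.mean(),len(xs)); v=(xs.mean(),ys.mean())
print(tri(t,u,s,v))
E
```

```text
UL [0.5648 0.2559 0.1222]
UR [0.6091 0.1106 0.1178]
LR [0.5037 0.0796 0.0557]
LL [0.4594 0.2275 0.0611]
[np.float64(0.152), np.float64(0.1545), np.float64(0.1251), np.float64(0.1263)]
[0.53425458 0.16844083 0.08919435] 15.742347889029254 16.803082349599265 29.36295084706414
[[ 0.5572 -0.0838]
 [ 0.5974 -0.1678]
 [ 0.5006 -0.1993]
 [ 0.4687 -0.1365]]
[np.float64(0.0931), np.float64(0.1018), np.float64(0.0704), np.float64(0.103)]
[0.09264908 0.04207537 0.        ] 24.42455499784021 [ 0.53101066 -0.14684563  0.01      ]
[[ 0.52962052 -0.14761503  0.042     ]]
(327.0923076923077, 200.84615384615384) 65.0 [[ 0.52889301 -0.14685924  0.042     ]] [[ 0.52944143 -0.14726244  0.038     ]]
277 284 202 213 280.0933333333333 207.33333333333334 75
[ 0.5309188  -0.14905963  0.02196436]
```

Three pale lids are in view: A at top-view px (326,202), B at (344,265) and C at (191,302). A measures about 0.10 x 0.10/0.075 m, while B and C are about 0.14 m. A is therefore the smallest and fits the given size. The enlarged crop confirms it: the knob is at px (327,201), the wide end points away from the robot, and its yaw is about 24°.

The box top quad triangulates to 153 (y) x 126 (x) mm, slope 29.4°, yaw about 16.3°, origin about (0.544, 0.171, 0.086).

First move: go to above the lid.

>>> drive_tool(commands=[[2.4,-1.91,0.2,0,0,0,1],[2.4,-1.91,0.2,0,0,0,1],[2.4,-1.91,0.2,0,0,0,1],[2.4,-1.91,0.2,0,0,0,1],[2.4,-1.91,0.2,0,0,0,1],[2.4,-1.91,0.2,0,0,0,1],[2.4,-1.91,0.2,0,0,0,1],[2.4,-1.91,0.2,0,0,0,1],[2.4,-1.91,0.2,0,0,0,1],[2.4,-1.91,0.2,0,0,0,1],[2.4,-1.91,0.2,0,0,0,1],[2.4,-1.91,0.2,0,0,0,1],[2.4,-1.91,0.2,0,0,0,1],[2.4,-1.91,0.2,0,0,0,1],[2.4,-1.91,0.2,0,0,0,1],[2.4,-1.91,0.2,0,0,0,1],[2.4,-1.91,0.2,0,0,0,1],[2.4,-1.91,0.2,0,0,0,1],[2.4,-1.91,0.2,0,0,0,1],[2.4,-1.91,0.2,0,0,0,1]])

```text
time_s: 2.07
tool_pos: [0.5305, -0.1457, 0.2524]
tool_rot: [180.0, -0.0, 13.7]
force: [0.4, -0.8, -0.7]
grip_width: 0.0872
```

>>> drive_tool(commands=[[0,0,0,0,0,-6.3,1],[0,0,0,0,0,-6.3,1],[0,0,0,0,0,-6.3,1],[0,0,0,0,0,-6.3,1],[0,0,0,0,0,-6.3,1],[0,0,0,0,0,-6.3,1],[0,0,0,0,0,-6.3,1],[0,0,0,0,0,-6.3,1],[0,0,0,0,0,-6.3,1],[0,0,0,0,0,-6.3,1],[0,0,0,0,0,-6.3,1],[0,0,0,0,0,-6.3,1],[0,0,0,0,0,-6.3,1],[0,0,0,0,0,-6.3,1],[0,0,0,0,0,-6.3,1],[0,0,0,0,0,-6.3,1],[0,0,0,0,0,0,1],[0,0,0,0,0,0,1]])

```text
time_s: 3.57
tool_pos: [0.5297, -0.147, 0.2523]
tool_rot: [180.0, 0.0, 114.3]
force: [-1.2, 0.5, 0.1]
grip_width: 0.0873
```

>>> drive_tool(commands=[[0,0,2.0,0,0,0,1],[0,0,2.0,0,0,0,1],[0,0,2.0,0,0,0,1],[0,0,2.0,0,0,0,1],[0,0,2.0,0,0,0,1],[0,0,2.0,0,0,0,1],[0,0,2.0,0,0,0,1],[0,0,1.0,0,0,0,1],[0,0,0.7,0,0,0,1],[0,0,0,0,0,0,1],[0,0,0,0,0,0,1]])

```text
time_s: 4.48
tool_pos: [0.5302, -0.1469, 0.0958]
tool_rot: [180.0, 0.0, 114.4]
force: [-0.3, 0.3, 0.1]
grip_width: 0.0871
```

```bash
python3 - <<'E'
from h import *
t=env.read_camera("top"); s=env.read_camera("side")
a=cv2.resize(t["img"][160:240,270:390],None,fx=6.5,fy=6.5,interpolation=cv2.INTER_CUBIC)
cv2.imwrite("pics/t2.png",a)
cv2.imwrite("pics/s2.png",cv2.resize(s["img"][150:240,220:340],None,fx=6.5,fy=6.5,interpolation=cv2.INTER_CUBIC))
E
```

```text
(no output)
```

View pics/s2.png

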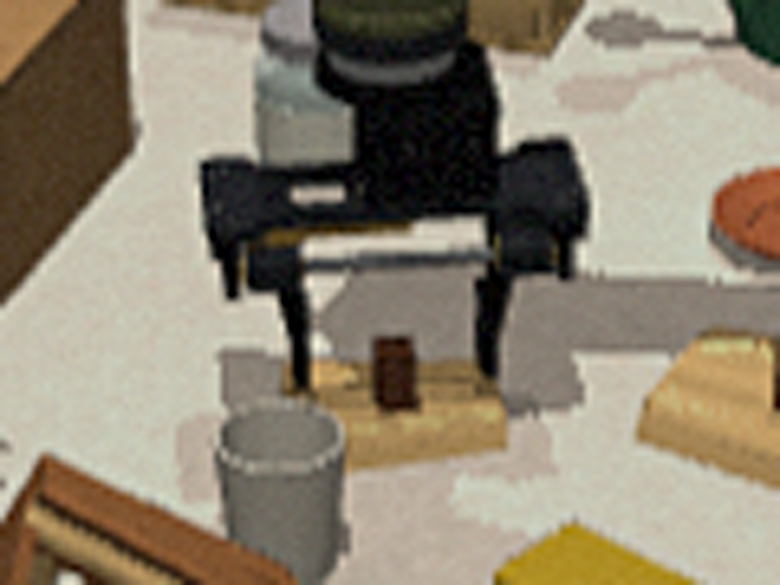

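The knob, at crop (395,370), stands midway between the fingertips at (303,380) and (487,370). I go down the last 1 cm and close.

>>> drive_tool(commands=[[0,0,0.5,0,0,0,1],[0,0,0.5,0,0,0,1],[0,0,0,0,0,0,0],[0,0,0,0,0,0,0],[0,0,0,0,0,0,0],[0,0,0,0,0,0,0],[0,0,0,0,0,0,0],[0,0,0,0,0,0,0],[0,0,0,0,0,0,0],[0,0,0,0,0,0,0]], force=30)

```text
time_s: 5.42
tool_pos: [0.5298, -0.1468, 0.0853]
tool_rot: [180.0, 0.0, 114.5]
force: [-0.0, -0.2, 0.0]
grip_width: 0.0415
```

>>> drive_tool(commands=[[0,0,-1.0,0,0,0,0],[0,0,-2.0,0,0,0,0],[0,0,-3.0,0,0,0,0],[0,0,-3.0,0,0,0,0],[0,0,-3.0,0,0,0,0],[0,0,-3.0,0,0,0,0],[0,0,-3.0,0,0,0,0],[0,0,-1.0,0,0,0,0],[0,0,0,0,0,0,0],[0,0,0,0,0,0,0]])

```text
time_s: 6.25
tool_pos: [0.5296, -0.1468, 0.2753]
tool_rot: [-180.0, 0.0, 114.5]
force: [-0.2, -0.8, -0.4]
grip_width: 0.0009
```

The fingers were slower than I allowed for and shut above the knob during the lift. I reopen and look again.

>>> drive_tool(commands=[[0,0,0,0,0,0,1],[0,0,0,0,0,0,1],[0,0,0,0,0,0,1],[0,0,0,0,0,0,1],[0,0,0,0,0,0,1],[0,0,0,0,0,0,1],[0,0,0,0,0,0,1],[0,0,0,0,0,0,1]])

```text
time_s: 6.92
tool_pos: [0.5298, -0.1468, 0.2752]
tool_rot: [-180.0, -0.0, 114.5]
force: [-0.4, -0.4, -0.3]
grip_width: 0.0459
```

```bash
python3 - <<'E'
from h import *
t=env.read_camera("top"); s=env.read_camera("side"); print(env.get_obs()["grip_width"])
cv2.imwrite("pics/t3.png",cv2.resize(t["img"][160:240,260:380],None,fx=6.5,fy=6.5,interpolation=cv2.INTER_CUBIC))
cv2.imwrite("pics/s3.png",cv2.resize(s["img"][150:240,220:340],None,fx=6.5,fy=6.5,interpolation=cv2.INTER_CUBIC))
hs=s["img"]; roi=np.zeros(hs.shape[:2],np.uint8); roi[198:218,272:292]=255
m=(hs.max(2)<110).astype(np.uint8)*255&roi; ys,xs=np.where(m); print(xs.min(),xs.max(),ys.min(),ys.max(),xs.mean(),ys.mean(),len(xs))
E
```

```text
0.05399019305189403
277 284 202 213 280.11842105263156 207.1184210526316 76
```

View pics/s3.png

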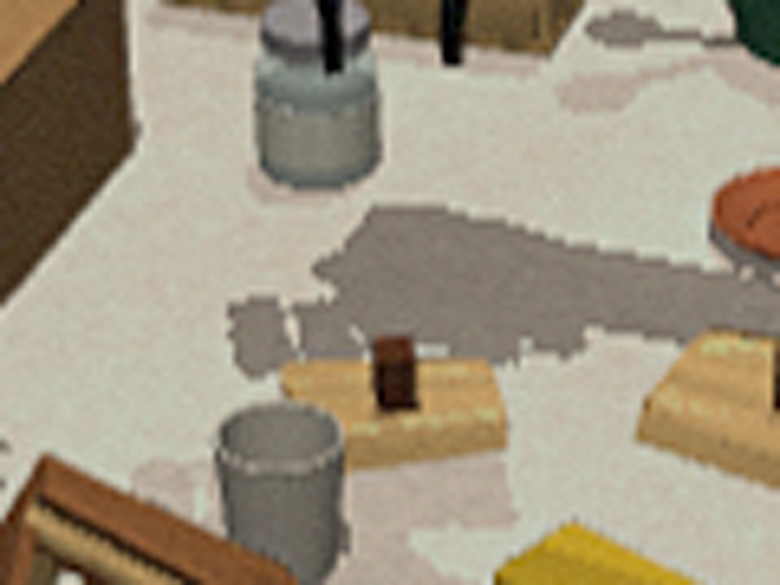

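The lid hasn't moved: its knob mask centre is at side px (280.1,207.1), against (280.1,207.3) before. I go down again and give the fingers time to close.

>>> drive_tool(commands=[[0,0,2.0,0,0,0,0.65],[0,0,3.0,0,0,0,0.65],[0,0,3.0,0,0,0,0.65],[0,0,3.0,0,0,0,0.65],[0,0,3.0,0,0,0,0.65],[0,0,2.0,0,0,0,0.65],[0,0,1.5,0,0,0,0.65],[0,0,1.0,0,0,0,0.65],[0,0,0.5,0,0,0,0.65],[0,0,0,0,0,0,0.65]])

```text
time_s: 7.85
tool_pos: [0.5294, -0.1468, 0.0846]
tool_rot: [-180.0, -0.1, 114.5]
force: [-0.5, 0.4, -0.0]
grip_width: 0.0563
```

>>> drive_tool(commands=[[0,0,0,0,0,0,0],[0,0,0,0,0,0,0],[0,0,0,0,0,0,0],[0,0,0,0,0,0,0],[0,0,0,0,0,0,0],[0,0,0,0,0,0,0],[0,0,0,0,0,0,0],[0,0,0,0,0,0,0],[0,0,0,0,0,0,0],[0,0,0,0,0,0,0],[0,0,0,0,0,0,0],[0,0,0,0,0,0,0]], force=35)

```text
time_s: 8.85
tool_pos: [0.5299, -0.1469, 0.0855]
tool_rot: [180.0, 0.0, 114.5]
force: [-1.2, 0.4, 4.2]
grip_width: 0.0195
```

>>> drive_tool(commands=[[0,0,-0.5,0,0,0,0],[0,0,-1.5,0,0,0,0],[0,0,-2.5,0,0,0,0],[0,0,-2.5,0,0,0,0],[0,0,-2.5,0,0,0,0],[0,0,-2.5,0,0,0,0],[0,0,-2.5,0,0,0,0],[0,0,-2.5,0,0,0,0],[0,0,-2.0,0,0,0,0],[0,0,0,0,0,0,0],[0,0,0,0,0,0,0]])

```text
time_s: 9.77
tool_pos: [0.53, -0.1468, 0.2758]
tool_rot: [179.9, 0.1, 114.5]
force: [-0.3, -0.5, -2.5]
grip_width: 0.0198
```

```bash
python3 - <<'E'
from h import *
s=env.read_camera("side"); t=env.read_camera("top"); o=env.get_obs(); print(np.round(o["qpos"],1),o["force"])
cv2.imwrite("pics/s4.png",s["img"][60:300,160:400].repeat(3,0).repeat(3,1)[:600])
cv2.imwrite("pics/t4.png",t["img"][150:310,150:380].repeat(3,0).repeat(3,1))
E
```

```text
[ 49.9  10.1 -41.1  97.9   6.8  74.8  31.9] [-0.02139021 -0.05530526 -0.71407477]
```

View pics/s4.png

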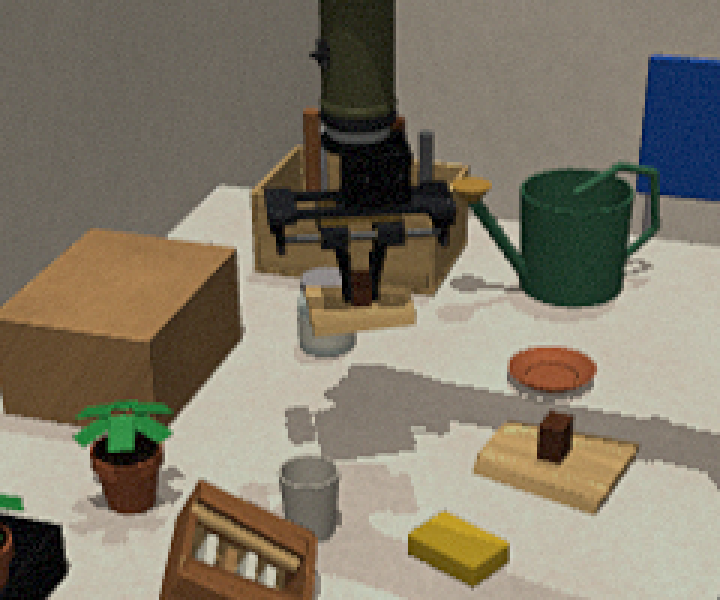

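```bash
cat >> h.py <<'E'
PSI=16.3; O=np.array([0.544,0.1712,0.086])
RB=(R.from_euler('z',PSI,degrees=True)*R.from_euler('y',-30,degrees=True)).as_matrix()
RT=np.c_[RB[:,1],RB[:,0],-RB[:,2]]
def box(p): return (np.asarray(p)-O)@RB
def goal(x,y,z): return O+RB@np.array([x,y,z])
def state():
    o=env.get_obs(); Rn=R.from_euler('xyz',o["tool_rot"],degrees=True).as_matrix(); return o,np.array(o["tool_pos"]),Rn
def delta(x,y,z):
    o,p,Rn=state(); g=goal(x,y,z)
    return (g-p)@Rn*100, R.from_matrix(Rn.T@RT).as_rotvec(degrees=True), g
E
python3 - <<'E'
from h import *
d,r,g=delta(0.095,0,0.1255); print("shift in tool",d,"rot",r,g)
print(RB.round(3))
E
```

```text
shift in tool [28.03275821 16.48862893  3.17089226] rot [-30.05881418  -2.21773641   7.97492188] [0.56273772 0.17667929 0.24218619]
[[ 0.831 -0.281 -0.48 ]
 [ 0.243  0.96  -0.14 ]
 [ 0.5   -0.     0.866]]
```

>>> drive_tool(commands=[[2.0,1.18,0,0,0,0,0],[2.0,1.18,0,0,0,0,0],[2.0,1.18,0,0,0,0,0],[2.0,1.18,0,0,0,0,0],[2.0,1.18,0,0,0,0,0],[2.0,1.18,0,0,0,0,0],[2.0,1.18,0,0,0,0,0],[2.0,1.18,0,0,0,0,0],[2.0,1.18,0,0,0,0,0],[2.0,1.18,0,0,0,0,0],[2.0,1.18,0,0,0,0,0],[2.0,1.18,0,0,0,0,0],[2.0,1.18,0,0,0,0,0],[2.0,1.18,0,0,0,0,0]])

```text
time_s: 11.03
tool_pos: [0.5633, 0.1771, 0.2731]
tool_rot: [-179.8, -0.0, 114.5]
force: [-0.4, -0.7, -1.3]
grip_width: 0.0199
```

>>> drive_tool(commands=[[0,0,0,-3,-0.2,0.8,0],[0,0,0,-3,-0.2,0.8,0],[0,0,0,-3,-0.2,0.8,0],[0,0,0,-3,-0.2,0.8,0],[0,0,0,-3,-0.2,0.8,0],[0,0,0,-3,-0.2,0.8,0],[0,0,0,-3,-0.2,0.8,0],[0,0,0,-3,-0.2,0.8,0],[0,0,0,-3,-0.2,0.8,0],[0,0,0,-3,-0.2,0.8,0],[0,0,0,0,0,0,0],[0,0,0,0,0,0,0]])

```text
time_s: 12.03
tool_pos: [0.5628, 0.1758, 0.2734]
tool_rot: [150.2, -0.1, 106.3]
force: [-0.5, -0.8, -1.4]
grip_width: 0.0197
```

```bash
python3 - <<'E'
from h import *
d,r,g=delta(0.095,0,0.1255); print("shift in tool",d,"rot",r,g); o,p,_=state(); print(p,o["tool_rot"],box(p),np.round(o["qpos"],1))
s=env.read_camera("side"); t=env.read_camera("top")
cv2.imwrite("pics/s5.png",cv2.resize(s["img"][150:300,160:320],None,fx=4,fy=4,interpolation=cv2.INTER_CUBIC))
cv2.imwrite("pics/t5.png",cv2.resize(t["img"][130:250,170:310],None,fx=5,fy=5,interpolation=cv2.INTER_CUBIC))
E
```

```text
shift in tool [ 0.08293993 -1.53048645  2.72184826] rot [-0.20072246 -0.10268748 -0.0264167 ] [0.56273772 0.17667929 0.24218619]
[0.56275099 0.17576089 0.27341004] [ 1.50200697e+02 -1.02187968e-01  1.06328287e+02] [ 0.11039973 -0.00088521  0.15266316] [ 3.330e+01 -5.100e+00 -5.120e+01  1.142e+02 -4.400e+00  3.930e+01
  1.000e-01]
```

View pics/s5.png

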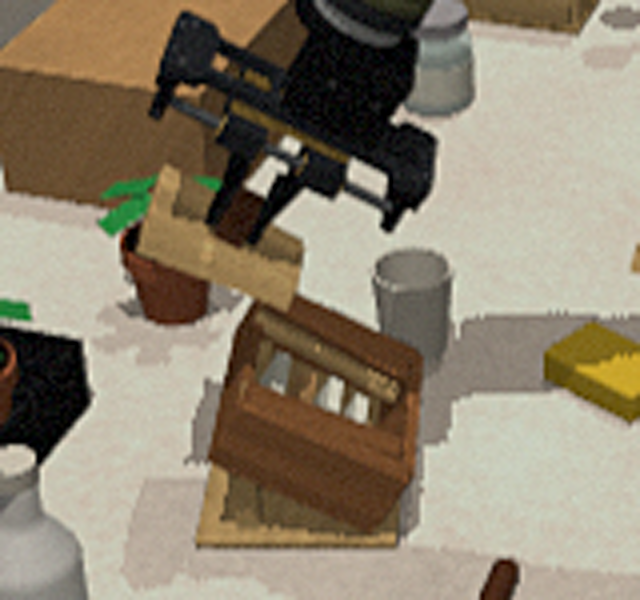

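View pics/t5.png

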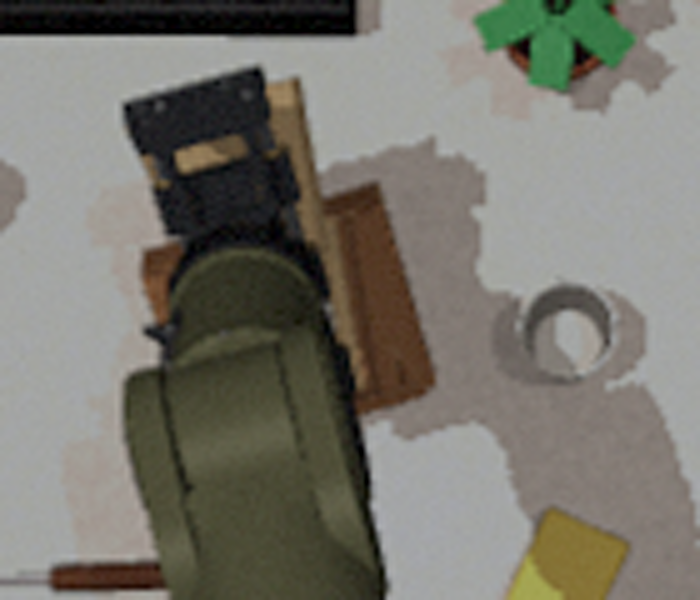

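```bash
python3 - <<'E'
from h import *
s=env.read_camera("side"); t=env.read_camera("top"); o,p,Rn=state()
def L(x,y,z): return p+Rn@np.array([y,x,0.0855-z])
for n,q in dict(wn=(.055,.053,0),wnt=(.055,.047,.01),nn=(-.055,.039,0),nnt=(-.055,.033,.01),wf=(.055,-.053,0),wft=(.055,-.047,.01),nf=(-.055,-.039,0),nft=(-.055,-.033,.01)).items():
    print(n,((proj(s,L(*q))[0]-[160,150])*4).round(),"top",((proj(t,L(*q))[0]-[170,130])*5).round())
for h in(0,.013):
  for q in((.056,.078,h),(.056,-.078,h),(-.07,-.078,h),(-.07,.078,h)):
    print(h,((proj(s,goal(*q))[0]-[160,150])*4).round(),"top",((proj(t,goal(*q))[0]-[170,130])*5).round())
E
```

```text
wn [126. 245.] top [118. 120.]
wnt [134. 229.] top [128. 122.]
nn [281. 305.] top [199. 287.]
nnt [289. 290.] top [209. 290.]
wf [153. 164.] top [297.  70.]
wft [158. 157.] top [287.  77.]
nf [294. 243.] top [326. 251.]
nft [299. 237.] top [317. 260.]
0 [231. 412.] top [140. 270.]
0 [260. 283.] top [383. 202.]
0 [412. 356.] top [435. 383.]
0 [398. 489.] top [201. 449.]
0.013 [240. 399.] top [139. 277.]
0.013 [268. 271.] top [384. 209.]
0.013 [421. 343.] top [437. 390.]
0.013 [407. 476.] top [201. 457.]
```

```bash
python3 - <<'E'
import cv2
s=cv2.imread("pics/s5.png"); cv2.imwrite("pics/s5b.png",cv2.resize(s[140:540,110:460],None,fx=1.5,fy=1.5,interpolation=cv2.INTER_CUBIC))
E
```

```text
(no output)
```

View pics/s5b.png

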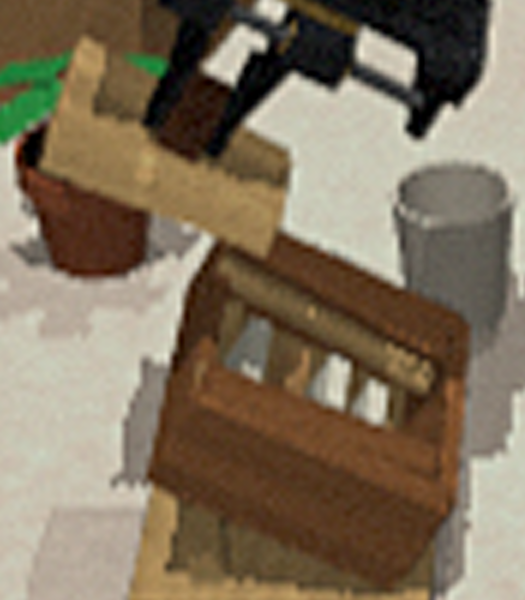

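```bash
python3 - <<'E'
from h import *
s=env.read_camera("side"); t=env.read_camera("top")
R0=R.from_euler('xyz',[180,0,114.4],degrees=True).as_matrix(); p=np.array([.5302,-.1469,.0958])
for sg in(-1,1):
    q=p+R0@[0,sg*.0435,.07]; print("tip",((proj(s,q)[0]-[220,150])*6.5).round())
# knob top/bottom expected in s2 crop if centred at the tcp
for z in(.01,.042): print("knob",((proj(s,[.5302,-.1469,z])[0]-[220,150])*6.5).round())
def LL(x,y,z):
    a=np.radians(24.4); return [.5302+x*np.cos(a)-y*np.sin(a),-.1469+x*np.sin(a)+y*np.cos(a),z]
for n,q in dict(wnt=(.055,.047,.01),nn=(-.055,.039,0),nnt=(-.055,.033,.01),wft=(.055,-.047,.01),nft=(-.055,-.033,.01)).items(): print(n,((proj(s,LL(*q))[0]-[220,150])*6.5).round())
E
```

```text
tip [473. 363.]
tip [305. 374.]
knob [390. 394.]
knob [389. 342.]
wnt [292. 451.]
nn [505. 444.]
nnt [503. 421.]
wft [277. 354.]
nft [487. 355.]
```

```bash
python3 - <<'E'
from h import *
t=env.read_camera("top"); cv2.imwrite("pics/t6.png",cv2.resize(t["img"][140:215,210:262],None,fx=8,fy=8,interpolation=cv2.INTER_CUBIC))
o,p,Rn=state()
def L(x,y,z): return p+Rn@np.array([y,x,0.0855-z])
for n,q in dict(wf=(.055,-.053,0),wft=(.055,-.047,.01),nf=(-.055,-.039,0),nft=(-.055,-.033,.01)).items(): print(n,((proj(t,L(*q))[0]-[210,140])*8).round())
for h in(0,.008,.013):
  for q in((.056,-.078,h),(-.07,-.078,h)): print(h,((proj(t,goal(*q))[0]-[210,140])*8).round())
E
```

```text
wf [155.  32.]
wft [140.  43.]
nf [202. 322.]
nft [188. 335.]
0 [292. 244.]
0 [376. 532.]
0.008 [294. 250.]
0.008 [378. 540.]
0.013 [294. 254.]
0.013 [379. 544.]
```

View pics/t6.png

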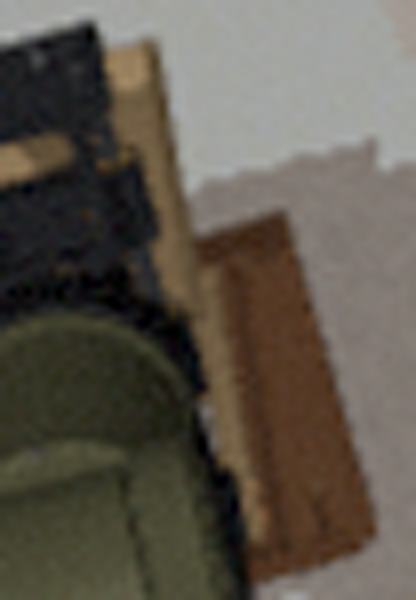

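Against prediction, the lid sits about 1.5 mm to -y and about 4 mm to -x in the cameras, which is within calibration. I correct y, aim about 95 mm short where the play is widest, and lower gently.

>>> drive_tool(commands=[[0.1,-0.6,0,0,0,0,0],[0.1,-0.6,0,0,0,0,0],[0,0,1.0,0,0,0,0],[0,0,1.0,0,0,0,0],[0,0,1.0,0,0,0,0],[0,0,1.0,0,0,0,0],[0,0,0.5,0,0,0,0],[0,0,0.3,0,0,0,0],[0,0,0,0,0,0,0],[0,0,0,0,0,0,0]])

```text
time_s: 13.22
tool_pos: [0.5762, 0.1823, 0.2275]
tool_rot: [150.0, -0.1, 106.3]
force: [0.3, 0.1, -1.2]
grip_width: 0.0195
```

```bash
python3 - <<'E'
from h import *
o,p,Rn=state(); print(box(p),np.array(o["force"])@RB,o["time_s"])
s=env.read_camera("side"); 
cv2.imwrite("pics/s7.png",cv2.resize(s["img"][190:290,190:290],None,fx=6,fy=6,interpolation=cv2.INTER_CUBIC))
E
```

```text
[0.10025132 0.00160288 0.10555452] [-0.35331208  0.03578263 -1.16992205] 13.2167
```

View pics/s7.png

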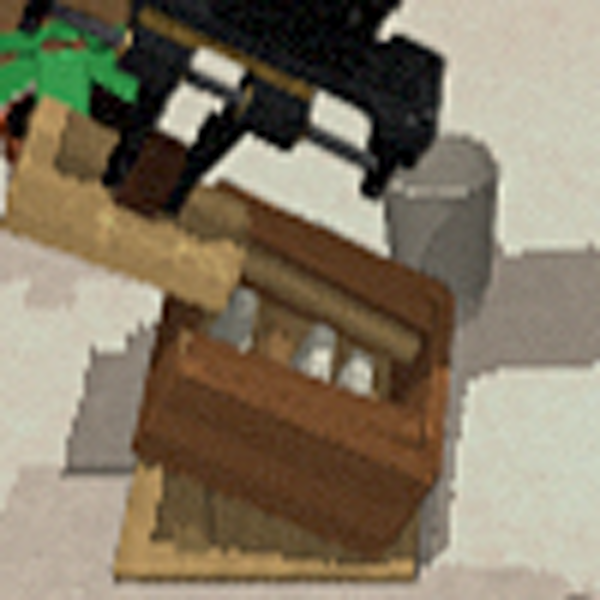

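>>> drive_tool(commands=[[0,-0.2,0.6,0,0,0,0],[0,0,0.5,0,0,0,0],[0,0,0.2,0,0,0,0],[0,0,0,0,0,0,0],[0,0,0,0,0,0,0]])

```text
time_s: 13.68
tool_pos: [0.5811, 0.1837, 0.2157]
tool_rot: [149.9, -0.1, 106.3]
force: [-0.6, -1.2, -1.5]
grip_width: 0.0197
```

>>> drive_tool(commands=[[0,0,0.15,0,0,0,0],[0,0,0.15,0,0,0,0],[0,0,0,0,0,0,0]])

```text
time_s: 13.93
tool_pos: [0.5826, 0.184, 0.2128]
tool_rot: [150.0, -0.1, 106.3]
force: [0.1, -0.2, -0.4]
grip_width: 0.02
```

>>> drive_tool(commands=[[0,0,0.15,0,0,0,0],[0,0,0.15,0,0,0,0],[0,0,0,0,0,0,0]])

```text
time_s: 14.18
tool_pos: [0.584, 0.1845, 0.2099]
tool_rot: [150.0, -0.1, 106.3]
force: [-0.0, -0.3, -1.4]
grip_width: 0.0199
```

```bash
cat > st.py <<'E'
from h import *
o,p,Rn=state(); print("box",(box(p)*1000).round(1),"F",(np.array(o["force"])@RB).round(1),"M",np.round(np.array(o["wrist_torque"])@RB,2),"rot",R.from_matrix(Rn.T@RT).as_rotvec(degrees=True).round(2),o["time_s"],o["grip_width"])
import sys
if len(sys.argv)>1:
    n=sys.argv[1]
    s=env.read_camera("side"); t=env.read_camera("top")
    cv2.imwrite(f"pics/{n}.png",np.hstack([cv2.resize(s["img"][190:290,190:280],None,fx=5,fy=5,interpolation=cv2.INTER_CUBIC),cv2.resize(t["img"][150:230,200:265],None,fx=5,fy=6.25,interpolation=cv2.INTER_CUBIC)]))
E
python3 st.py a8
```

```text
box [98.4  1.5 86.2] F [-0.8 -0.3 -1.2] M [-0.06  0.63  0.03] rot [ 0.02 -0.14 -0.05] 14.1833 0.019877852821112495
```

View pics/a8.png

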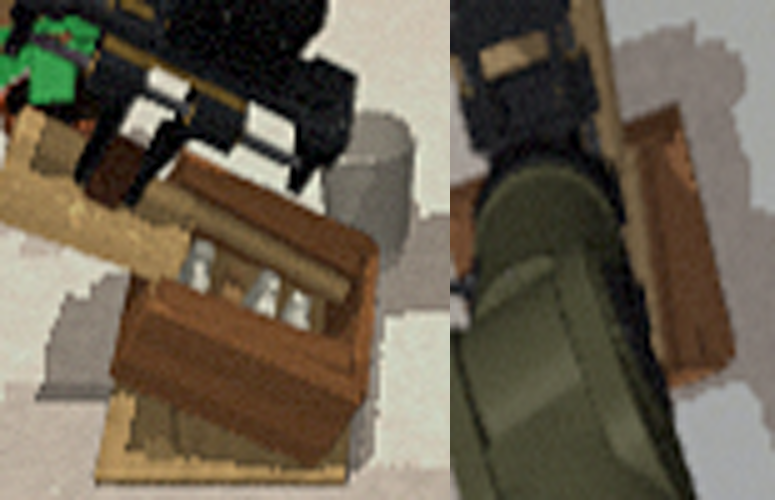

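>>> drive_tool(commands=[[0,0,0.1,0,0,0,0],[0,0,0.1,0,0,0,0],[0,0,0,0,0,0,0]])

```text
time_s: 14.53
tool_pos: [0.585, 0.1849, 0.2091]
tool_rot: [150.0, -0.1, 106.3]
force: [-6.2, -2.2, 7.7]
grip_width: 0.0202
```

>>> drive_tool(commands=[[0,0,0.1,0,0,0,0],[0,0,0.1,0,0,0,0],[0,0,0,0,0,0,0]])

```text
time_s: 14.78
tool_pos: [0.5862, 0.1851, 0.2082]
tool_rot: [149.9, -0.0, 106.3]
force: [-10.3, -3.3, 14.0]
grip_width: 0.0201
```

```bash
python3 st.py a9
```

```text
box [99.6  1.5 83.6] F [-2.4 -0.3 17.5] M [-0.12  1.91  0.06] rot [ 0.05 -0.04  0.01] 14.7833 0.02007312069821603
```

View pics/a9.png

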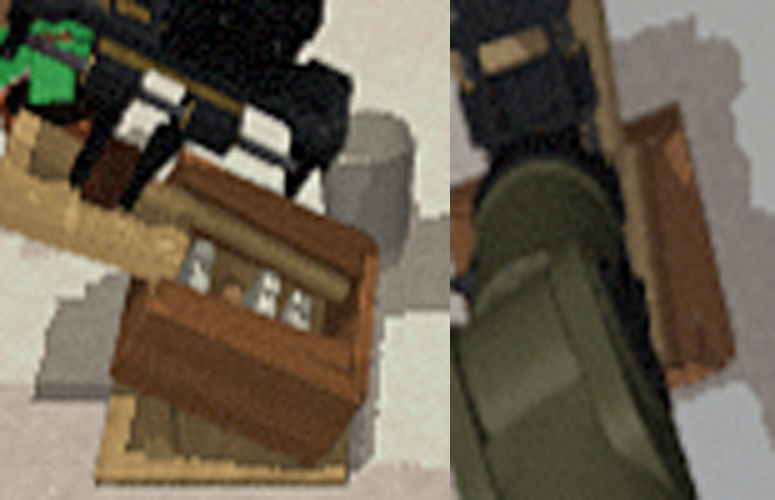

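Contact came at TCP z of about 85.5 mm in box axes, which is the ledge plane as expected. I ease off the pressure and slide in.

>>> drive_tool(commands=[[0,0,-0.25,0,0,0,0],[0,-0.4,0,0,0,0,0],[0,-0.4,0,0,0,0,0],[0,-0.4,0,0,0,0,0],[0,0,0,0,0,0,0]])

```text
time_s: 15.3
tool_pos: [0.5743, 0.1818, 0.2027]
tool_rot: [150.0, -0.1, 106.3]
force: [-0.8, -0.2, 2.3]
grip_width: 0.0201
```

```bash
python3 st.py
```

```text
box [86.1  1.7 85. ] F [0.4 0.  2.4] M [0.13 0.69 0.01] rot [ 0.04 -0.12 -0.03] 15.3 0.02009570142590164
```

>>> drive_tool(commands=[[0,-0.4,0,0,0,0,0],[0,-0.4,0,0,0,0,0],[0,-0.4,0,0,0,0,0],[0,0,0,0,0,0,0]])

```text
time_s: 15.63
tool_pos: [0.5645, 0.1789, 0.197]
tool_rot: [149.9, -0.1, 106.3]
force: [-1.8, -0.6, 4.3]
grip_width: 0.02
```

```bash
python3 st.py b1
```

```text
box [74.5  1.6 85.2] F [ 0.4 -0.1  4.7] M [0.17 0.4  0.03] rot [ 0.08 -0.12 -0.03] 15.6333 0.020037507526544072
```

View pics/b1.png

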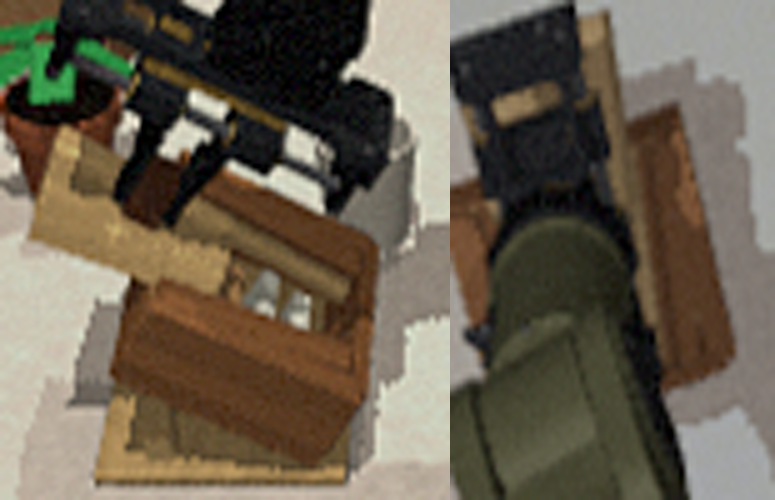

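>>> drive_tool(commands=[[0,-0.4,0,0,0,0,0],[0,-0.4,0,0,0,0,0],[0,-0.4,0,0,0,0,0],[0,-0.4,0,0,0,0,0],[0,-0.4,0,0,0,0,0],[0,0,0,0,0,0,0]])

```text
time_s: 16.23
tool_pos: [0.5485, 0.1742, 0.1876]
tool_rot: [149.8, -0.1, 106.3]
force: [-1.6, 0.2, 6.7]
grip_width: 0.0196
```

```bash
python3 st.py
```

```text
box [55.3  1.6 85.4] F [2.1 0.6 6.5] M [0.04 0.04 0.12] rot [ 0.18 -0.11 -0.01] 16.2333 0.019580644402152916
```

>>> drive_tool(commands=[[0,-0.4,0,0,0,0,0],[0,-0.4,0,0,0,0,0],[0,-0.4,0,0,0,0,0],[0,-0.4,0,0,0,0,0],[0,-0.4,0,0,0,0,0],[0,0,0,0,0,0,0]])

```text
time_s: 16.73
tool_pos: [0.532, 0.1694, 0.1777]
tool_rot: [149.8, -0.1, 106.3]
force: [-2.2, -0.3, 8.4]
grip_width: 0.02
```

```bash
python3 st.py b2
```

```text
box [35.4  1.6 85.4] F [2.3 0.3 8.3] M [ 0.13 -0.11  0.03] rot [ 0.2  -0.11 -0.02] 16.7333 0.019969379522995906
```

View pics/b2.png

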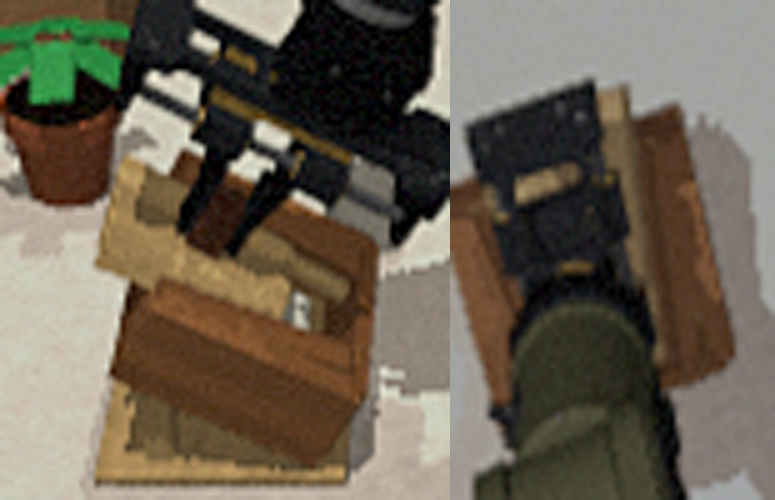

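>>> drive_tool(commands=[[0,-0.4,-0.1,0,0,0,0],[0,-0.4,0,0,0,0,0],[0,-0.4,0,0,0,0,0],[0,-0.4,0,0,0,0,0],[0,0,0,0,0,0,0]])

```text
time_s: 17.25
tool_pos: [0.5162, 0.1647, 0.1685]
tool_rot: [150.1, -0.1, 106.3]
force: [-4.3, -0.7, 3.1]
grip_width: 0.0198
```

```bash
python3 st.py
```

```text
box [16.6  1.5 85.7] F [-2.2  0.5  4.9] M [0.02 0.9  0.01] rot [-0.12 -0.11 -0.04] 17.25 0.019759608283227273
```

>>> drive_tool(commands=[[0,-0.3,0,0,0,0,0],[0,-0.3,0,0,0,0,0],[0,-0.3,0,0,0,0,0],[0,0,0,0,0,0,0]])

```text
time_s: 17.58
tool_pos: [0.5094, 0.1627, 0.1645]
tool_rot: [150.1, -0.1, 106.3]
force: [-1.5, -0.8, -0.3]
grip_width: 0.0197
```

```bash
python3 st.py b3
```

```text
box [ 8.4  1.5 85.7] F [-1.6 -0.3  0.5] M [-0.01  0.73 -0.04] rot [-0.05 -0.12 -0.04] 17.5833 0.0196730709549154
```

View pics/b3.png

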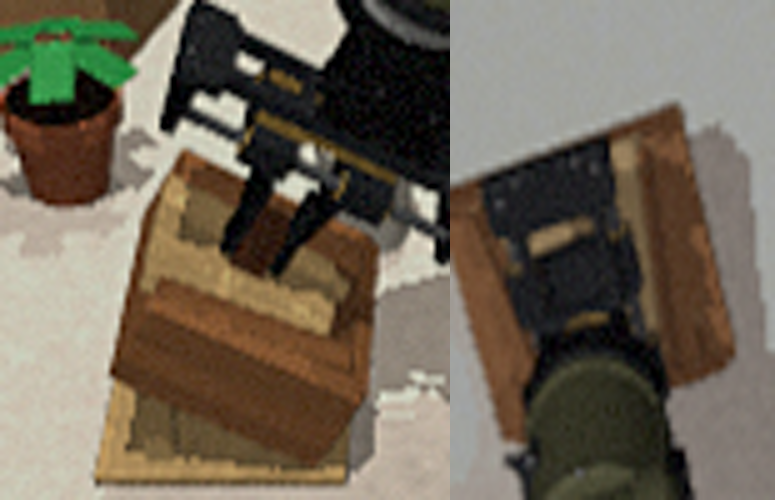

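>>> drive_tool(commands=[[0,-0.2,0,0,0,0,0],[0,-0.2,0,0,0,0,0],[0,0,0,0,0,0,0]])

```text
time_s: 17.93
tool_pos: [0.5068, 0.1617, 0.163]
tool_rot: [150.0, -0.1, 106.3]
force: [0.4, -1.1, -1.4]
grip_width: 0.0199
```

```bash
python3 st.py
```

```text
box [ 5.3  1.3 85.9] F [-0.7 -1.1 -1.2] M [-0.2   0.49  0.08] rot [ 0.03 -0.12 -0.05] 17.9333 0.019851129169777076
```

>>> drive_tool(commands=[[0,-0.2,0,0,0,0,0],[0,-0.1,0,0,0,0,0],[0,0,0,0,0,0,0]])

```text
time_s: 18.18
tool_pos: [0.5051, 0.1612, 0.1622]
tool_rot: [149.9, -0.1, 106.3]
force: [4.1, -1.0, -2.3]
grip_width: 0.0199
```

```bash
python3 st.py
```

```text
box [ 3.3  1.3 86.1] F [ 2.  -2.1 -3.8] M [-0.46 -0.07  0.12] rot [ 0.14 -0.11 -0.03] 18.1833 0.01992100925748545
```

>>> drive_tool(commands=[[-0.1,0,0.1,0,0,0,0],[0,-0.2,0,0,0,0,0],[0,0,0,0,0,0,0]])

```text
time_s: 18.43
tool_pos: [0.5041, 0.1607, 0.1607]
tool_rot: [149.9, -0.1, 106.4]
force: [-0.8, 0.3, 4.4]
grip_width: 0.0196
```

```bash
python3 st.py
```

```text
box [ 1.7  1.1 85.3] F [1.6 0.5 4.1] M [0.08 0.24 0.04] rot [ 0.14 -0.15 -0.02] 18.4333 0.01963501859508131
```

>>> drive_tool(commands=[[0,-0.2,0,0,0,0,0],[0,0,0,0,0,0,0]])

```text
time_s: 18.6
tool_pos: [0.5028, 0.1603, 0.16]
tool_rot: [149.8, -0.1, 106.4]
force: [1.1, 1.4, 5.2]
grip_width: 0.0194
```

```bash
python3 st.py b4
```

```text
box [ 0.1  1.1 85.4] F [3.9 1.  3.8] M [ 0.16 -0.28  0.23] rot [ 0.21 -0.15  0.01] 18.6 0.019361297919207418
```

View pics/b4.png

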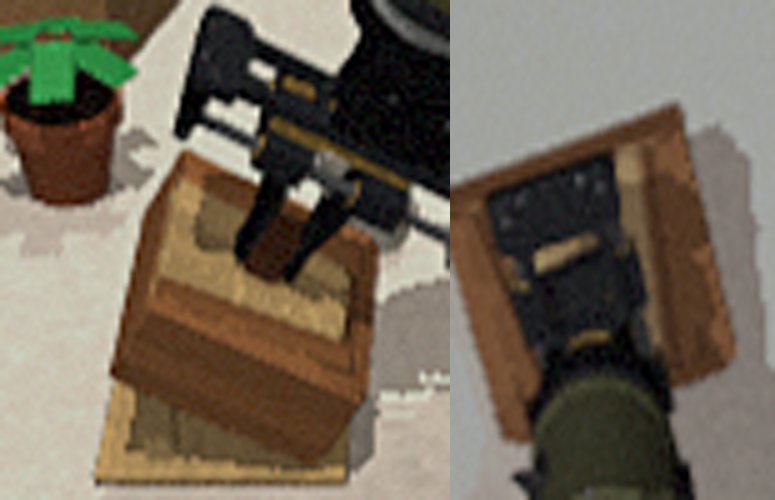

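>>> drive_tool(commands=[[0,-0.15,0,0,0,0,0],[0,0,0,0,0,0,0]])

```text
time_s: 18.87
tool_pos: [0.502, 0.1601, 0.1595]
tool_rot: [149.7, -0.1, 106.4]
force: [4.0, 2.4, 5.4]
grip_width: 0.0201
```

```bash
python3 st.py
```

```text
box [-0.9  1.1 85.4] F [6.6 1.2 2.4] M [ 0.33 -0.76  0.27] rot [ 0.27 -0.15  0.02] 18.8667 0.02011843353024622
```

>>> drive_tool(commands=[[0,-0.15,0,0,0,0,0],[0,0,0,0,0,0,0]])

```text
time_s: 19.03
tool_pos: [0.5014, 0.1599, 0.1593]
tool_rot: [149.6, -0.1, 106.4]
force: [7.4, 3.7, 1.9]
grip_width: 0.0195
```

```bash
python3 st.py
```

```text
box [-1.5  1.1 85.5] F [ 8.   1.5 -2.4] M [ 0.31 -1.28  0.33] rot [ 0.4  -0.15  0.03] 19.0333 0.019513814288088724
```

>>> drive_tool(commands=[[0,-0.2,0.1,0,0,0,0],[0,0,0,0,0,0,0]])

```text
time_s: 19.2
tool_pos: [0.5014, 0.16, 0.159]
tool_rot: [149.5, -0.1, 106.4]
force: [1.6, 3.3, 14.1]
grip_width: 0.0199
```

```bash
python3 st.py
```

```text
box [-1.6  1.2 85.3] F [ 9.2  2.7 11. ] M [ 0.34 -1.09  0.26] rot [ 0.54 -0.12  0.04] 19.2 0.01994986170385562
```

>>> drive_tool(commands=[[0,-0.2,0.1,0,0,0,0],[0,0,0,0,0,0,0]])

```text
time_s: 19.37
tool_pos: [0.5013, 0.16, 0.1588]
tool_rot: [149.3, -0.0, 106.4]
force: [-7.0, 0.9, 27.1]
grip_width: 0.0197
```

```bash
python3 st.py b5
```

```text
box [-1.8  1.2 85.1] F [ 8.   2.9 26.7] M [ 0.42 -0.94  0.25] rot [ 0.69 -0.08  0.05] 19.3667 0.019745116613452508
```

View pics/b5.png

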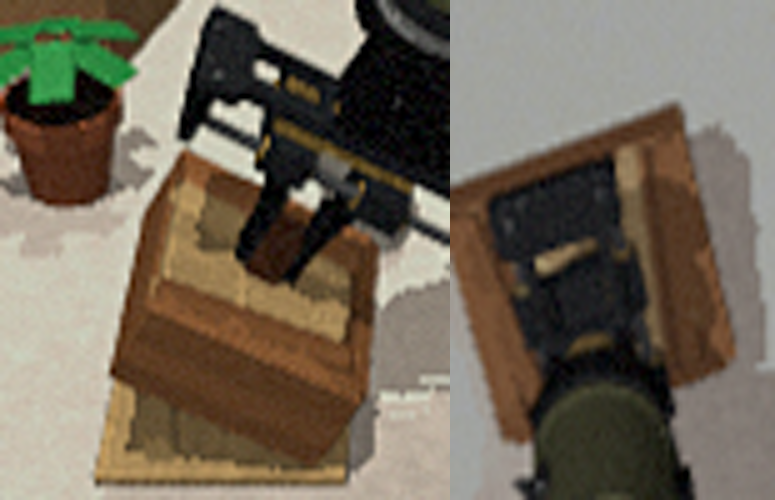

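>>> drive_tool(commands=[[0,0,-0.2,0,0,0,0],[0,-0.2,0,0,0,0,0],[0,0,0,0,0,0,0]])

```text
time_s: 19.72
tool_pos: [0.5002, 0.1595, 0.1591]
tool_rot: [149.0, -0.2, 106.4]
force: [28.8, 9.4, -11.4]
grip_width: 0.0196
```

```bash
python3 st.py
```

```text
box [-2.7  1.  86. ] F [ 20.6   0.9 -25. ] M [ 0.15 -3.48  0.25] rot [ 1.02 -0.18 -0.04] 19.7167 0.019630698992652774
```

>>> drive_tool(commands=[[0,-0.2,0,0,0,0,0],[0,0,0,0,0,0,0]])

```text
time_s: 19.88
tool_pos: [0.4999, 0.1594, 0.159]
tool_rot: [148.8, -0.2, 106.3]
force: [38.4, 11.6, -17.9]
grip_width: 0.0197
```

```bash
python3 st.py
```

```text
box [-3.   1.  86.1] F [ 25.8   0.4 -35.5] M [ 0.09 -4.31  0.19] rot [ 1.22 -0.2  -0.06] 19.8833 0.019748479600938812
```

>>> drive_tool(commands=[[0,0.1,0.15,0,0,0,0],[0,0,0,0,0,0,0]])

```text
time_s: 20.05
tool_pos: [0.5005, 0.1596, 0.1586]
tool_rot: [149.0, -0.1, 106.4]
force: [9.5, 3.7, 12.6]
grip_width: 0.0195
```

```bash
python3 st.py
```

```text
box [-2.7  1.1 85.4] F [15.1  0.9  5.8] M [ 0.21 -2.36  0.25] rot [ 0.96 -0.13 -0.  ] 20.05 0.019502455984390075
```

The push along the slope is 15 N, with 25 N at its peak, and the lid sits at about -3 mm. I release now.

>>> drive_tool(commands=[[0,0,0,0,0,0,0.55],[0,0,0,0,0,0,0.55],[0,0,0,0,0,0,0.55],[0,0,0,0,0,0,0.55],[0,0,0,0,0,0,0.55],[0,0,0,0,0,0,0.55],[0,0,0,0,0,0,0.55],[0,0,0,0,0,0,0.55]])

```text
time_s: 20.72
tool_pos: [0.4933, 0.1568, 0.1514]
tool_rot: [150.1, -0.2, 106.3]
force: [-0.3, 0.1, -0.6]
grip_width: 0.0473
```

```bash
python3 st.py b6
```

```text
box [-12.9   0.4  83. ] F [-0.5  0.2 -0.4] M [-0.04  0.52  0.09] rot [-0.11 -0.14 -0.07] 20.7167 0.04727434048642705
```

View pics/b6.png

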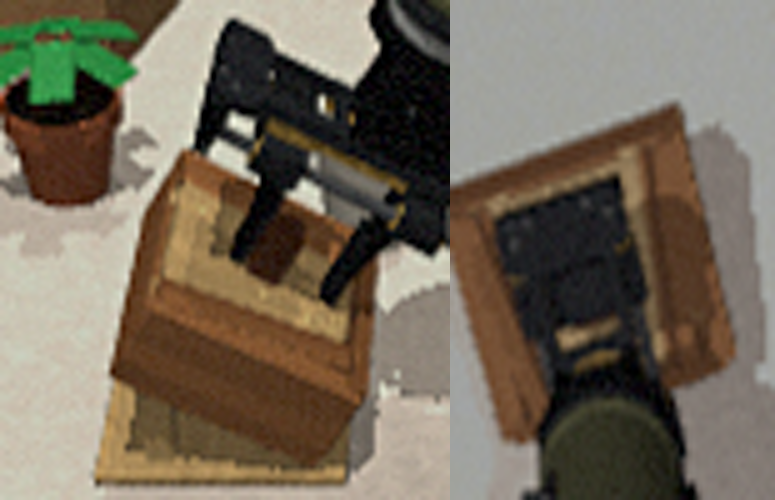

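The lid stayed put. The tool relaxed 10 mm down-slope, and the up-slope finger now stands just behind the knob. I use that finger for one clean confirming push, watching the force.

>>> drive_tool(commands=[[0,-0.3,0,0,0,0,0.55],[0,-0.3,0,0,0,0,0.55],[0,0,0,0,0,0,0.55]])

```text
time_s: 21.07
tool_pos: [0.4904, 0.1562, 0.1505]
tool_rot: [149.7, -0.1, 106.3]
force: [4.4, 1.3, -0.6]
grip_width: 0.0476
```

```bash
python3 st.py
```

```text
box [-16.    0.7  83.7] F [ 3.7  0.  -2.8] M [-0.08 -0.27  0.01] rot [ 0.26 -0.12 -0.04] 21.0667 0.047560961581469184
```

>>> drive_tool(commands=[[0,-0.3,0,0,0,0,0.55],[0,0,0,0,0,0,0.55]])

```text
time_s: 21.23
tool_pos: [0.4898, 0.156, 0.1507]
tool_rot: [149.4, -0.1, 106.3]
force: [9.6, 2.7, -1.2]
grip_width: 0.0476
```

```bash
python3 st.py
```

```text
box [-16.4   0.7  84.2] F [ 8.1 -0.1 -6. ] M [-0.01 -1.06  0.05] rot [ 0.55 -0.11 -0.03] 21.2333 0.047594348295508696
```

>>> drive_tool(commands=[[0,-0.3,0.05,0,0,0,0.55],[0,0,0,0,0,0,0.55]])

```text
time_s: 21.4
tool_pos: [0.4894, 0.1559, 0.1505]
tool_rot: [149.2, -0.1, 106.3]
force: [14.0, 3.1, -0.7]
grip_width: 0.0483
```

```bash
python3 st.py
```

```text
box [-16.8   0.7  84.2] F [12.  -1.  -7.7] M [-0.1  -1.87  0.04] rot [ 0.85 -0.1  -0.03] 21.4 0.04828083837398787
```

>>> drive_tool(commands=[[0,-0.3,0.05,0,0,0,0.55],[0,0,0,0,0,0,0.55],[0,0,0,0,0,0,0.55]])

```text
time_s: 21.65
tool_pos: [0.4891, 0.1559, 0.1503]
tool_rot: [148.9, -0.1, 106.3]
force: [18.6, 5.9, -3.0]
grip_width: 0.0479
```

```bash
python3 st.py
```

```text
box [-17.2   0.7  84.2] F [ 15.4   0.5 -12.4] M [-0.12 -2.66  0.12] rot [ 1.12 -0.1  -0.03] 21.65 0.04787147719993889
```

>>> drive_tool(commands=[[0,0.5,-0.05,0,0,0,0.55],[0,0.5,-0.05,0,0,0,0.55],[0,0.5,0,0,0,0,0.55],[0,0.5,0,0,0,0,0.6],[0,0.4,0,0,0,0,0.6],[0,0,0,0,0,0,0.6],[0,0,0,0,0,0,0.6]])

```text
time_s: 22.23
tool_pos: [0.5016, 0.1595, 0.1567]
tool_rot: [150.0, -0.2, 106.3]
force: [-0.8, 0.8, 0.0]
grip_width: 0.0519
```

```bash
python3 st.py b7
```

```text
box [-2.7  0.7 83.2] F [-0.5  1.   0.3] M [-0.02  0.5  -0.04] rot [-0.01 -0.16 -0.05] 22.2333 0.05189479947052895
```

View pics/b7.png

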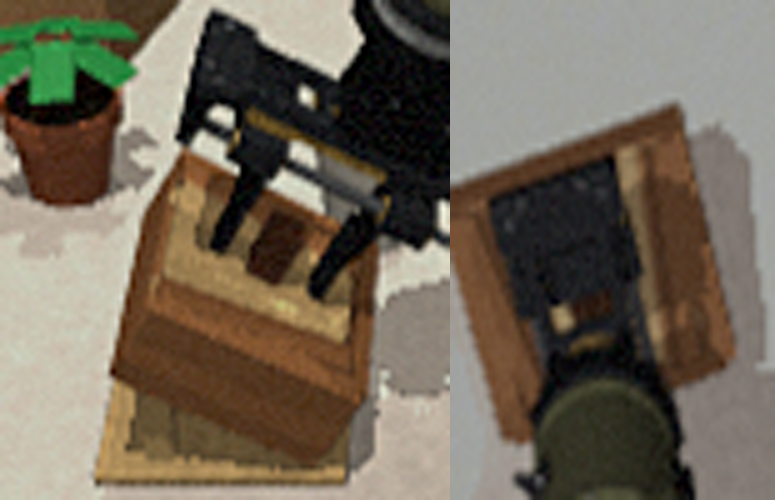

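The knob stands free between the fingers, at left-panel (278,245), and the forces are about zero. I retract along the tool axis.

>>> drive_tool(commands=[[0,0,-0.5,0,0,0,0.6],[0,0,-1.0,0,0,0,0.6],[0,0,-1.5,0,0,0,0.6],[0,0,-2.0,0,0,0,0.6],[0,0,-2.0,0,0,0,0.6],[0,0,-2.0,0,0,0,0.6],[0,0,-2.0,0,0,0,0.6],[0,0,0,0,0,0,0.6]])

```text
time_s: 23.0
tool_pos: [0.4618, 0.1516, 0.2334]
tool_rot: [149.7, -0.1, 106.8]
force: [1.4, 1.0, -0.3]
grip_width: 0.0526
```

>>> drive_tool(commands=[[-2.5,0,-1.5,0,0,0,0.6],[-2.5,0,-1.5,0,0,0,0.6],[-2.5,0,-1,0,0,0,0.6],[-2.5,0,0,0,0,0,0.6],[-2.5,0,0,0,0,0,0.6],[-2.5,0,0,0,0,0,0.6],[-2.5,0,0,0,0,0,0.6],[-2.5,0,0,0,0,0,0.6],[-2.5,0,0,0,0,0,0.6],[-2.5,0,0,0,0,0,0.6],[0,0,0,0,0,0,0.6],[0,0,0,0,0,0,0.6]])

```text
time_s: 24.0
tool_pos: [0.5307, -0.0861, 0.2568]
tool_rot: [150.3, -0.1, 106.3]
force: [-0.7, 0.1, 0.8]
grip_width: 0.052
```

```bash
python3 st.py b8; python3 - <<'E'
from h import *
t=env.read_camera("top"); cv2.imwrite("pics/t9.png",t["img"])
f=cv2.resize(t["img"][162:226,192:262],None,fx=9,fy=9,interpolation=cv2.INTER_CUBIC); cv2.imwrite("pics/t9c.png",f)
E
```

```text
box [  11.8 -243.2  190.4] F [-0.1  0.2  1. ] M [-0.01  0.55  0.02] rot [-0.28 -0.11 -0.02] 24.0 0.05204950978918031
```

View pics/t9c.png

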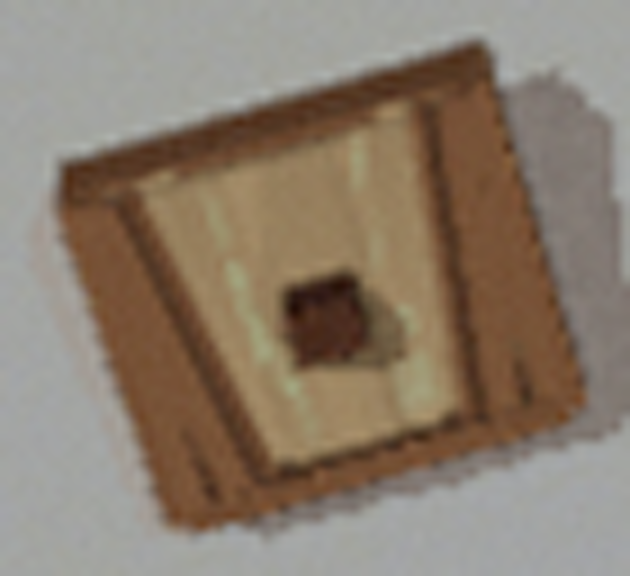

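View pics/b8.png

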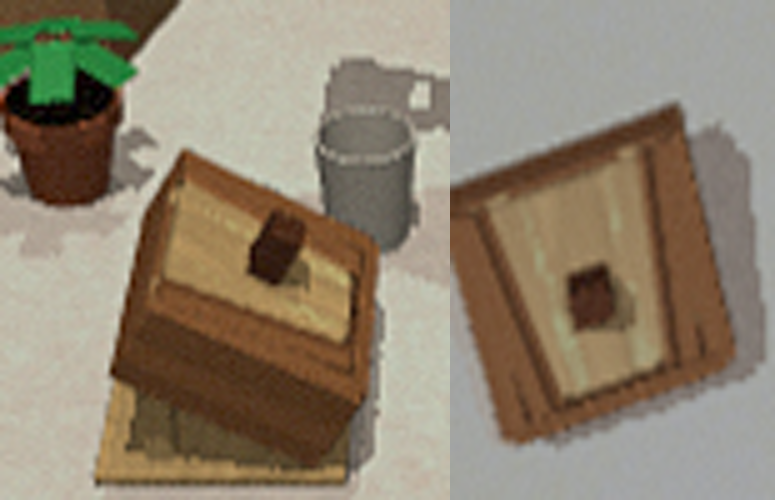

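View pics/t9.png

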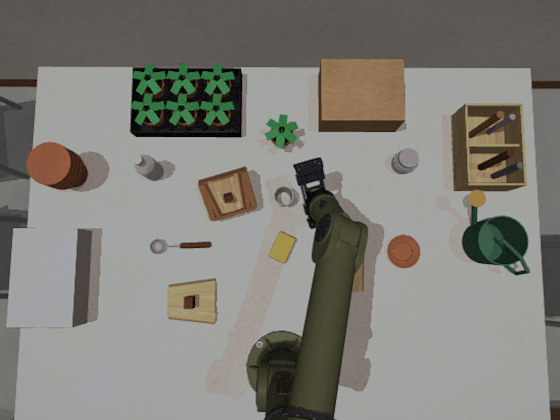

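```bash
python3 - <<'E'
from h import *
s=env.read_camera("side"); t=env.read_camera("top")
def mk(c,r):
    x0,y0,x1,y1=r; k=np.zeros(c["img"].shape[:2],np.uint8); k[y0:y1,x0:x1]=1
    g=c["img"].astype(int); m=(g[...,2]<100)&(g[...,1]<60)&(k>0)
    ys,xs=np.where(m); return (xs.mean(),ys.mean()),len(xs),(xs.min(),xs.max(),ys.min(),ys.max())
a=mk(t,(220,188,236,206)); b=mk(s,(236,228,254,250)); print(a,b)
X=tri(t,a[0],s,b[0]); print(X,(box(X)*1000).round(1))
for x in(-8,-3,0): # expected visible centre: knob middle at 26..42
    for z in(26,34): q=goal(x/1000,0,z/1000); print(x,z,proj(t,q).round(1),proj(s,q).round(1))
f=lambda p:np.array([192,162])+(np.array(p)+.5)/9-.5
n=RB[:,2]
def onplane(uv,z):
    d=t["pose"][:3,:3]@np.linalg.inv(t["mtx"])@np.r_[uv,1]; o=t["pose"][:3,3]; return o+d*((O+n*z-o)@n)/(d@n)
for nme,p in dict(wl=(140,187),wr=(415,103),nl=(272,468),nr=(465,408)).items(): print(nme,(box(onplane(f(p),.010))*1000).round(1))
for nme,p in dict(UL=(62,203),UR=(490,82),LR=(585,405),LL=(165,525)).items(): print(nme,(box(onplane(f(p),.008))*1000).round(1),(box(onplane(f(p),.013))*1000).round(1))
E
```

```text
((np.float64(227.9718309859155), np.float64(197.08450704225353)), 71, (np.int64(224), np.int64(232), np.int64(193), np.int64(201))) ((np.float64(244.87610619469027), np.float64(238.98230088495575)), 113, (np.int64(240), np.int64(250), np.int64(232), np.int64(246)))
[0.52914977 0.16672173 0.1055255 ] [-3.7 -0.1 24.7]
-8 26 [[228.4 198.7]] [[246.3 239.3]]
-8 34 [[228.5 199.6]] [[247.6 237.3]]
-3 26 [[227.9 197.3]] [[244.7 238.5]]
-3 34 [[228.  198.2]] [[246.  236.5]]
0 26 [[227.7 196.4]] [[243.7 238.1]]
0 34 [[227.8 197.3]] [[245.  236.1]]
wl [56.7 48.4 10. ]
wr [ 59.1 -49.8  10. ]
nl [-56.2  35.5  10. ]
nr [-54.2 -35.8  10. ]
UL [58.1 75.6  8. ] [59.7 74.9 13. ]
UR [ 58.4 -76.4   8. ] [ 60.  -76.5  13. ]
LR [-66.4 -76.7   8. ] [-64.3 -76.8  13. ]
LL [-66.9  78.    8. ] [-64.8  77.3  13. ]
```

```bash
python3 - <<'E'
from cell import env
print(env.sign_off(), env.get_obs()["time_s"])
E
```

```text
the job is handed in; nothing more can be done
the job is handed in; nothing more can be done
```

The lid is home in the seed box and released. The job was handed in at about 24 s, well inside the 45 s limit; `sign_off` gave no verdict.

**What I did:** I took the smallest of the three lids, at top-view px (326,202), by its knob. The narrow end went onto the ledges about 95 mm short of home, and I slid the lid down the slope in small steps while watching the force. I pushed it home, let go, gave the knob one more push of about 15 N with one finger, and retracted clear.

**Last checks:**
- **Position:** Triangulating the knob put it at x -3.7, y -0.1, z 24.7 mm in box axes. That is inside the limits, with the lid centred and its wide end about level with the mouth.
- **Seating:** The lid moved no more than about 1 mm under the last push.
- **Bystanders:** By eye, the ones in view stand where they were in the final pictures.

**What went wrong or disagreed:**
- The first grasp missed because I lifted before the fingers had closed. The lid had not moved, and the second try held.
- The cameras and the arm's own position differed by about 2 to 5 mm along the slope, so I found the ledges by contact and set the final seating by force.
- While gripping the knob, the push along the slope peaked at about 26 N, with a side force of about 35 N. That is above the suggested 12 to 20 N, and I eased it off before letting go.
- The pinch force on each rail can't be measured directly; I infer it from the push forces and from the lid staying in place.

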